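# Load a round bar into the V-block and clamp it

### The job

Make the short round steel bar ready for drilling: without gripping or lifting it, roll it gently along the bench with the fingertips against its side, up the sloping lead-in and into the V of the steel V-block fixture. Then push it endways along the V until it is right up against the end stop, and last press the toggle clamp's handle all the way down so that the clamp arm holds the bar fast. Leave the caliper, sanding block and spanner where they lie.

Things in the scene. Friction and masses are not known exactly. Their poses are not given: they have to be found in the camera images.
- bar: Plain round steel bar, 30 mm diameter, 120 mm long, 0.55 to 0.8 kg, smooth and oiled, lying on the bench on the lead-in side of the fixture, up to 0.2 rad askew to the V. Origin at its middle, on its axis (15 mm up while on the bench); its x axis runs along it, its y and z axes turn with it as it rolls. Let go, it runs on only a little.
- fixture: Low steel V-block fixture, bolted to the bench. Origin on the bench surface under the bottom of the V, below the clamp; x runs along the V (x = -65 to +80 mm), z up, +y is the lead-in side. The V has 90 degrees; its far flank rises to 24 mm at y = -22 mm, then a flat top to y = -47 mm and a 12 mm high shelf with the toggle clamp to y = -102 mm.
- lead_in (a point): Bench-level edge of the lead-in slope, fixture frame (0, 74, 0) mm, same axes. The slope is as long as the V (145 mm) and rises towards -y to 13.5 mm height at y = 16.5 mm; flat from there to the lip of the V at y = 12.5 mm.
- v_seat (a point): Where the axis of a seated bar passes under the clamp: fixture frame (0, 0, 22) mm, same axes. A bar seated against the stop has its origin at x = -2 mm in this frame.
- stop_face (a point): Centre of the end stop's face, which looks to +x of the fixture: fixture frame (-62, 0, 22) mm. The stop is an 8 mm plate across the negative-x end of the V, 31 mm high, y = -23 to +17 mm. The other end of the V is open.
- clamp_arm: Clamp arm with rubber-tipped spindle, origin at its pivot, fixture frame (0, -62, 44.5) mm, in a bracket 51 mm high within x = -22 to +22 mm. A linkage moves it with the handle: upright, up to 120 mm above the bench, while the handle is up; with the handle fully down it lies level across the V, 55 mm high, its tip pressing on the middle of a seated bar.
- handle (a joint): The clamp's handle, rad: 0 fully up (open), 1.18 fully down (closed, locked just past dead centre). It turns about a line along the fixture's x through y = -86.5, z = 28.7 mm and points to -y of the fixture; at value p it rises at 1.15 - p above level. It starts up and stays where it is left; a few N at its end press it all the way down.
- handle_tip (a point): End of the handle's black round grip (17 mm thick, 64 mm long), on its centre line, which runs 10 mm above the line through the handle's pivot; 104 mm out from the pivot. Fixture frame: about (0, -120, 128) mm with the handle up, (0, -190, 36) mm fully down. Only the bench is below it.
- caliper: Steel vernier caliper lying flat, 66 x 229 x 12 mm, far right. Bystander; origin at the centre of its underside.
- sanding_block: Cork sanding block, 66 x 112 x 32 mm, far left, beyond the red coiled air hose: a solid obstacle that runs in world x, y from the bench at about (0.36, 0.0) m over (0.46, 0.20), 0.18 m high, to (0.62, 0.31), 0.36 m high, and from there straight up. Bystander; origin at the centre of its underside.
- spanner: Flat open-ended spanner, 37 x 208 x 6 mm, far left. Bystander; origin at the centre of its underside.

How it is judged (in metres and radians):
On the way, in this order (a step that is already met when the one before it is completed fails the run):
1. the bar has rolled over by a good quarter turn on the bench, before it reaches the V (angle between bar's own z axis and vertical above 1.4 rad and y of bar in the frame of fixture above 0.05 m), for 0.05 s.
2. the bar lies in the V against the end stop, the clamp still open (y of bar in the frame of fixture between -0.0035 and 0.0035 m and z of bar in the frame of fixture below 0.0245 m and angle between the x axis of bar and the x axis of fixture, either way round below 0.06 rad and x of bar in the frame of fixture below 0.0005 m and value of joint handle below 0.4 rad), for 0.2 s.
3. the clamp's handle is pressed fully down and its arm presses on the bar (value of joint handle above 1.08 rad and contact force between clamp_arm and bar above 1 N), for 0.2 s.
At the end, for the whole second after the job is handed in: The bar rests in the V (axis within 3.5 mm sideways, 2.3 mm in height and 0.06 rad of its seat), its end within 2.5 mm of the end stop; the handle is past 1.08 rad and the clamp arm presses on the bar with over 1 N; caliper, sanding block and spanner moved under 30 mm (all of step 3 and y of bar in the frame of fixture between -0.0035 and 0.0035 m and z of bar in the frame of fixture below 0.0245 m and angle between the x axis of bar and the x axis of fixture, either way round below 0.06 rad and x of bar in the frame of fixture below 0.0005 m and linear speed of bar below 0.02 m/s and distance of each of caliper, sanding_block, spanner from where it was at the start of the episode below 0.03 m); the robot touches nothing.
It fails at once if the bar is lifted (its axis more than 50 mm above the bench) (height (world z) of bar above 0.05 m).
It fails at once if the bar is let run or flung (faster than 0.6 m/s) (linear speed of bar above 0.6 m/s).
It fails at once if the caliper, sanding block or spanner is disturbed (moved by over 30 mm) (distance of any of caliper, sanding_block, spanner from where it was at the start of the episode above 0.03 m).
It also fails if it takes over 64 s, if anything falls off the work surface, if the arm or the gripper's body presses on something with over 40 N, if the wrist force passes 120 N, or if a joint passes its speed limit or range.

### The arm

A 6-joint arm with a two-finger parallel gripper is mounted at the origin on the work surface; the furniture and walls round the work are solid. World frame = base frame: x ahead of the robot, y to its left, z up, the work surface at z = 0. Lengths are in m, angles in degrees, forces in N, time in s.
With the tool pointing down it reaches from about 0.4 to 0.825 m from the base axis. Payload 7 kg.
Tool frame: the origin (TCP) lies on the centre line of the jaws, within the pads' length; the fingertips stand 14 mm ahead of it and the grasp point (between the pads) lies 5 mm behind it; z points along the fingers, y is the line along which they close (so a half turn about z gives the same grasp; the last joint's range is limited). The gripper opens to 88 mm and grips with 3 to 60 N. Pads are 19 mm wide; open, the fingers measure 130 mm over their backs; the gripper's body (78 mm by 193 mm) begins 47 mm behind the grasp point.
Start: joints at [92.252, 20.546, 0.682, 0, -70.136, -16.507], TCP at [0.166, 0.654, 0.241] pointing down, gripper open.
Joint ranges: [-176.03, 176.03], [-82.01, 121.73], [-58.28, 71.71], [-173.87, 95.51], [-174.79, -0.11], [-173.66, 173.66]. Speed limits (degrees/s): [136.94, 136.94, 172.46, 180, 180, 180].

### API

Orientations are given as [roll, pitch, yaw] about the fixed x, y, z axes, in that order (R = Rz(yaw) Ry(pitch) Rx(roll)).
In Python, from plant import r gives the robot as it stands.
- The arm moves only by the tool send_rows, never from a script. Its argument "steps" is a list of rows, each an object with "dp": the shift along the tool's x, y, z in mm, a list of three; "roll": the turn about the tool's z in rad; "jaw": the opening in per cent of the stroke, from 0 (shut) to 100 (fully open). In form: [{"dp": [tx, ty, tz], "roll": roll, "jaw": jaw}, ...]. A call has 1 to 5 rows; each row is the pose to reach, as a shift and turn from the pose commanded when the call began, along the tool's axes at that moment; what a row does not reach only later rows make up. A row lasts 1/8 s, in which the tool goes at most 62.5 mm and 10.7 degrees, less where a joint would pass 70% of its speed; a pose out of reach is approached as far as the arm can. A call with a gripper value outside its range is refused whole. The fingers move at their own pace and stop on an object; "newtons" is the grip in N (left out, the last holds). Time passes only in rows, so rows that repeat a pose let the fingers close. It gives the time, the measured TCP pose, the force, the opening and the grip force at its end, in the units of the state.
- r.get_state(): the state, without advancing time (a new reading comes with each control period).
- r.capture(name): name is "scene" or "top" or "wrist"; returns a dict with "image" (480x640x3 uint8, blue, green, red), "K" (3x3 intrinsics, pixels), "dist" ([k1, k2, p1, p2, k3] as OpenCV has them; the pictures are not rectified), "rvec" (rotation vector, rad) and "tvec" (3), from world to camera coordinates, as OpenCV has them. Camera axes: x right, y down, z forward; pixel columns grow to the right and rows downward; lengths in m; the calibration is good to about 2 mm. A picture is of the moment at which its call begins. There is no depth.
- r.close_job(): hands the job in; it is judged then, once.
The state is a dict: "time_s": time; "joints": joint angles; "qd": joint speeds; "joint_torque": joint torques, N m; "tcp_pos": TCP position; "eef_rot": TCP orientation; "contact_force": force on the tool from outside, world axes, zero at the start; "moment": the same for the moment, N m; "gripper_width": finger opening in m; "gripper_force": force on a finger pad.
Only numpy, scipy, OpenCV 4.12 (cv2) and the standard library are available. Lean on these libraries where they do the work, as an engineer would, in place of code of your own. Each camera call takes 0.05 s, during which the arm holds its last target. There are 200 camera calls.

## Working session

There is one attempt and no reset: what is moved stays moved. The work goes in short steps, Python scripts to look and compute and a tool call to move; the robot and the scene stay as the last step left them, time stands still between calls to the robot, and variables do not carry over. Pictures are saved under pics/ and viewed, at most 12 in all, crops included, and the job is handed in when it is done.

Besides the shell and the picture viewer there is one more tool, called after "Call:" by a JSON object that holds its "op" and its "data". send_rows: Moves the arm, as the interface text tells. Its arguments: {"type":"object","properties":{"steps":{"type":"array","items":{"type":"object","properties":{"dp":{"type":"array","items":{"type":"number"}},"roll":{"type":"number"},"jaw":{"type":"number"}}}},"newtons":{"type":"number"}},"required":["steps"]}

```bash
mkdir -p pics
cat > h.py <<'E'
import numpy as np, cv2, pickle
from plant import r
def snap(n,f):
    c=r.capture(n); cv2.imwrite(f'pics/{f}.png',c['image']); pickle.dump(c,open(f'pics/{f}.pkl','wb')); return c
def load(f): return pickle.load(open(f'pics/{f}.pkl','rb'))
def ray(c,uv,z):
    p=cv2.undistortPoints(np.array([[uv]],float),c['K'],c['dist'])[0,0]
    R=cv2.Rodrigues(np.array(c['rvec'],float))[0]; t=np.array(c['tvec'],float).ravel()
    o=-R.T@t; d=R.T@np.array([p[0],p[1],1]); return o+d*(z-o[2])/d[2]
def proj(c,P):
    return cv2.projectPoints(np.array(P,float).reshape(-1,3),np.array(c['rvec'],float),np.array(c['tvec'],float),c['K'],c['dist'])[0][:,0]
E
python3 - <<'E'
from h import *
for n in('scene','top'): snap(n,n+'0')
s=r.get_state(); print(s)
E
```

```text
{'time_s': 0.1, 'joints': array([ 9.22521232e+01,  2.05885457e+01,  6.39723217e-01, -1.89619426e-02,
       -7.01353550e+01, -1.65075977e+01]), 'qd': array([-0.05043458, -0.18630954, -0.00434296, -0.00639842, -0.02230341,
        0.02951956]), 'joint_torque': array([-7.21277502e-04, -5.84165990e+01,  2.93749666e+01,  7.01529086e+00,
        1.01808840e-02, -4.46981801e-05]), 'tcp_pos': array([0.16612213, 0.65381491, 0.23970411]), 'eef_rot': array([ 1.79914227e+02, -6.82917253e-03, -1.42619257e+01]), 'contact_force': array([ 0.81732547, -0.38730801, -0.97983774]), 'moment': array([-0.01087792, -0.03091855, -0.03772389]), 'gripper_force': 0.0, 'gripper_width': 0.08771493956388424}
```

View pics/top0.png

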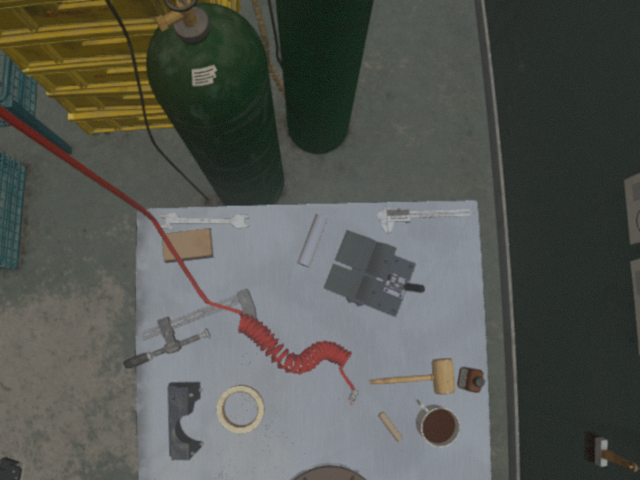

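View pics/scene0.png

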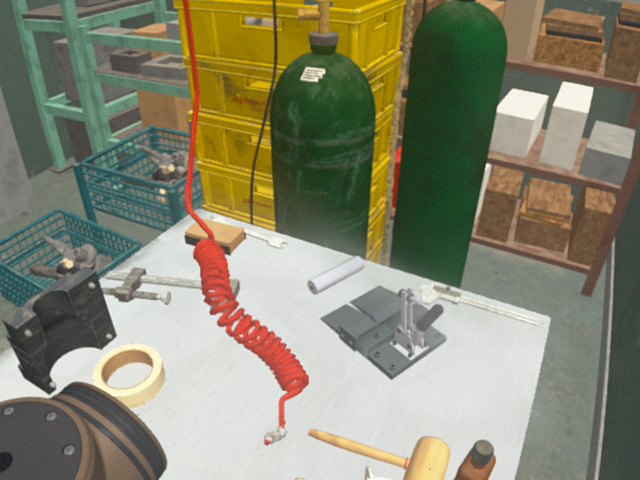

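Run:
```python
from h import *
c=load('top0')
cv2.imwrite('pics/crop0.png',cv2.resize(c['image'][200:330,285:445],None,fx=5,fy=4.6,interpolation=cv2.INTER_CUBIC)[:598])
for p in [(313,240),(330,470),(366,270)]: print(ray(c,p,0.0))
print(proj(c,[0.166,0.654,0.241]),proj(c,[0,0,0]))
```

```text
[0.62510792 0.01809571 0.        ]
[ 0.10669371 -0.00543431  0.        ]
[ 0.55284014 -0.10072414  0.        ]
[[ -6.47271409 463.22664706]] [[328.85241929 516.93914457]]
```

View pics/crop0.png

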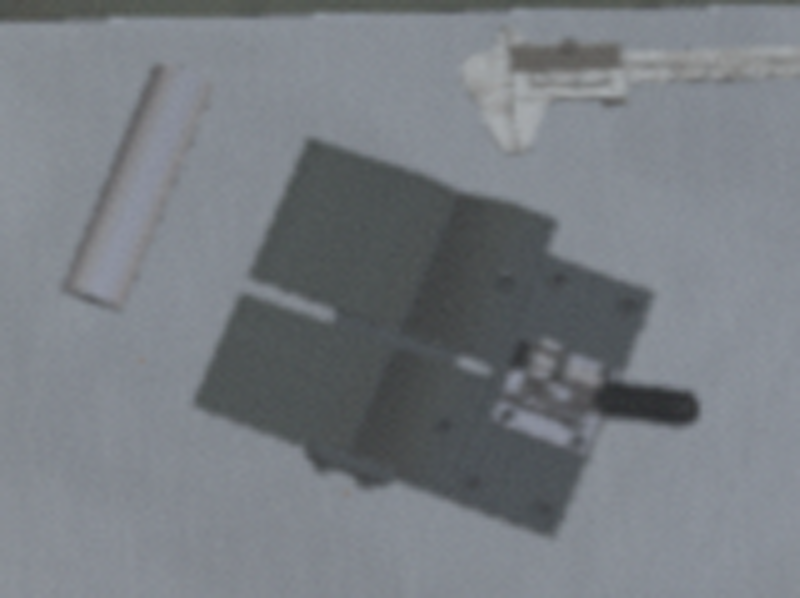

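Run:
```python
from h import *
c=load('top0')
q=lambda u,v:(u/5+285,v/4.6+200)
a=[ray(c,q(310,138),0),ray(c,q(195,403),0)]
fx=[[.080,.074],[-.065,.074],[-.065,-.102],[0,.074]]
w=[a[0][:2],a[1][:2],ray(c,q(555,535),.012)[:2],ray(c,q(246,284),0)[:2]]
fx=np.array(fx);w=np.array(w)
A=fx-fx.mean(0);B=w-w.mean(0)
th=np.arctan2((A[:,0]*B[:,1]-A[:,1]*B[:,0]).sum(),(A*B).sum())
R=np.array([[np.cos(th),-np.sin(th)],[np.sin(th),np.cos(th)]])
o=w.mean(0)-R@fx.mean(0)
print('fix',np.degrees(th),o,'res mm',(w-(fx@R.T+o))*1e3)
e=[ray(c,q(184,73),.015)[:2],ray(c,q(94,299),.015)[:2]]
d=e[0]-e[1]; m=(e[0]+e[1])/2
print('bar',e,m,np.linalg.norm(d),np.degrees(np.arctan2(d[1],d[0])),'in fix',R.T@(m-o))
for f in [(-.12,.128),(-.19,.036)]:
  p=R@np.array([0,f[0]])+o; print('htip',p,proj(c,[*p,f[1]]), (proj(c,[*p,f[1]])-[285,200])*[5,4.6])
p=R@np.array([-.062,0])+o;print('stop',p)
```

```text
fix -23.538194652348714 [ 0.5446445  -0.09659926] res mm [[-1.19007752  0.05864827]
 [ 0.73776439 -1.00801865]
 [ 0.91403522  1.00829275]
 [-0.46172209 -0.05892238]]
bar [array([ 0.6778693 , -0.00326056]), array([0.56636062, 0.04058086])] [0.62211496 0.01866015] 0.11981759111790247 -21.46306236458408 in fix [0.02499442 0.13660777]
htip [ 0.49672127 -0.20661455] [[424.07532761 288.96177797]] [[695.37663803 409.22417867]]
htip [ 0.46876605 -0.27079013] [[445.02078442 303.69026355]] [[800.10392211 476.97521232]]
stop [ 0.48780327 -0.07183892]
```

Add to h.py:
```python
th=np.radians(-23.54); O=np.array([.5446,-.0966])
F=np.array([[np.cos(th),-np.sin(th)],[np.sin(th),np.cos(th)]])
def where():
    s=r.get_state(); p=s['tcp_pos']; f=F.T@(p[:2]-O)
    print('t',s['time_s'],'tcp',p.round(4),'rot',s['eef_rot'].round(1),'fix mm',(f*1e3).round(1),'j',s['joints'].round(0),'F',s['contact_force'].round(1)); return s
def to(w,yaw):  # world xyz, yaw deg -> dp mm, roll rad
    s=r.get_state(); a=np.radians(s['eef_rot'][2]); d=np.array(w)-s['tcp_pos']
    c,n=np.cos(a),np.sin(a)
    print('dp',(np.array([c*d[0]+n*d[1],n*d[0]-c*d[1],-d[2]])*1e3).round(1),'roll',round(float(np.radians(s['eef_rot'][2]-yaw)),3))
```

```text
(no output)
```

Call:
{"op": "send_rows", "data": {"steps": [{"dp": [0,44,-24],"roll": 0,"jaw": 100},{"dp": [0,88,-48],"roll": 0,"jaw": 100},{"dp": [0,132,-72],"roll": 0,"jaw": 100},{"dp": [0,176,-96],"roll": 0,"jaw": 80},{"dp": [0,220,-120],"roll": 0,"jaw": 57}]}}

```text
time_s: 0.72
tcp_pos: [0.1118, 0.4393, 0.3609]
eef_rot: [180.0, -0.0, -14.3]
contact_force: [-0.2, 0.4, -0.1]
gripper_width: 0.073
gripper_force: 0.0
```

```bash
python3 -c "
from h import *
where(); to([.32,.33,.37],-53); to([.45,0.02,.37],-110)"
```

```text
t 0.725 tcp [0.1118 0.4393 0.3609] rot [180.   -0.  -14.3] fix mm [-610.8  318.5] j [101.  -4. -14.  -0. -81. -25.] F [-0.2  0.4 -0.1]
dp [228.7  54.7  -9.1] roll 0.676
dp [431.1 323.1  -9.1] roll 1.671
```

Call:
{"op": "send_rows", "data": {"steps": [{"dp": [50,6,-3],"roll": 0.05,"jaw": 100},{"dp": [100,16,-6],"roll": 0.1,"jaw": 100},{"dp": [145,28,-9],"roll": 0.16,"jaw": 100},{"dp": [190,40,-9],"roll": 0.16,"jaw": 100},{"dp": [230,55,-9],"roll": 0.16,"jaw": 100}]}}

```text
time_s: 1.35
tcp_pos: [0.3225, 0.3299, 0.3693]
eef_rot: [180.0, 0.0, -23.4]
contact_force: [-0.2, -0.6, 0.3]
gripper_width: 0.0875
gripper_force: 0.0
```

```bash
python3 -c "
from h import *
where(); to([.41,.18,.37],-23.54); to([.455,-0.02,.36],-23.54)"
```

```text
t 1.35 tcp [0.3225 0.3299 0.3693] rot [180.    0.  -23.4] fix mm [-373.9  302.3] j [ 70.  -4. -12.  -0. -82.  -4.] F [-0.2 -0.6  0.3]
dp [139.9 102.8  -0.7] roll 0.002
dp [260.7 268.4   9.3] roll 0.002
```

Call:
{"op": "send_rows", "data": {"steps": [{"dp": [48,30,0],"roll": 0},{"dp": [95,65,0],"roll": 0},{"dp": [140,103,0],"roll": 0},{"dp": [175,150,0],"roll": 0},{"dp": [210,200,5],"roll": 0}]}}

```text
invalid input
```

```bash
python3 -c "
from h import *
where(); 
w=F@np.array([.027,.104])+O; print(w)
to([*w,.20],-23.54); to([*w,.13],-23.54); to([*w,.025],-23.54)"
```

```text
t 1.35 tcp [0.3225 0.3299 0.3693] rot [180.    0.  -23.4] fix mm [-373.9  302.3] j [ 70.  -4. -12.  -0. -82.  -4.] F [-0.2 -0.6  0.3]
[ 0.61088958 -0.01203824]
dp [400.6 199.1 169.3] roll 0.002
dp [400.6 199.1 239.3] roll 0.002
dp [400.6 199.1 344.3] roll 0.002
```

Jaw is required in every row.

Call:
{"op": "send_rows", "data": {"steps": [{"dp": [48,30,0],"roll": 0,"jaw": 100},{"dp": [95,65,0],"roll": 0,"jaw": 100},{"dp": [140,103,0],"roll": 0,"jaw": 100},{"dp": [175,150,0],"roll": 0,"jaw": 100},{"dp": [210,200,5],"roll": 0,"jaw": 100}]}}

```text
time_s: 1.98
tcp_pos: [0.4348, 0.0622, 0.3646]
eef_rot: [-180.0, -0.0, -23.4]
contact_force: [0.4, 0.1, 0.1]
gripper_width: 0.0873
gripper_force: 0.0
```

```bash
python3 -c "
from h import *
where(); 
w=F@np.array([.027,.110])+O; print(w)
to([*w,.20],-23.54); to([*w,.12],-23.54)"
```

```text
t 1.975 tcp [0.4348 0.0622 0.3646] rot [-180.    -0.   -23.4] fix mm [-164.1  101.7] j [ 34.  -6. -15.   0. -81.  33.] F [0.4 0.1 0.1]
[ 0.61328591 -0.00653755]
dp [191.1  -7.8 164.6] roll 0.002
dp [191.1  -7.8 244.6] roll 0.002
```

Call:
{"op": "send_rows", "data": {"steps": [{"dp": [50,-6,10],"roll": 0,"jaw": 100},{"dp": [95,-10,50],"roll": 0,"jaw": 100},{"dp": [140,-14,95],"roll": 0,"jaw": 100},{"dp": [175,-18,145],"roll": 0,"jaw": 100},{"dp": [191,-18,200],"roll": 0,"jaw": 100}]}}

```text
time_s: 2.6
tcp_pos: [0.6184, 0.0038, 0.1623]
eef_rot: [180.0, 0.0, -23.5]
contact_force: [-0.2, -0.2, 0.1]
gripper_width: 0.0876
gripper_force: 0.0
```

```bash
python3 -c "
from h import *
where(); c=snap('wrist','w1'); snap('top','t1')
w=F@np.array([.025,.120])+O; to([*w,.03],-23.54)
b=F@np.array([.0250,.1366])+O
for s in(-1,1):
  print(proj(c,[b[0]+s*.06*np.cos(np.radians(-21.5)),b[1]+s*.06*np.sin(np.radians(-21.5)),.015]))"
```

```text
t 2.6 tcp [0.6184 0.0038 0.1623] rot [180.    0.  -23.5] fix mm [ 27.6 121.5] j [ 18.  19. -13.   0. -58.  48.] F [-0.2 -0.2  0.1]
dp [  1.3  -0.9 126.8] roll -0.0
[[307.82645116 294.79560409]]
[[301.00662116 158.02216206]]
```

View pics/w1.png

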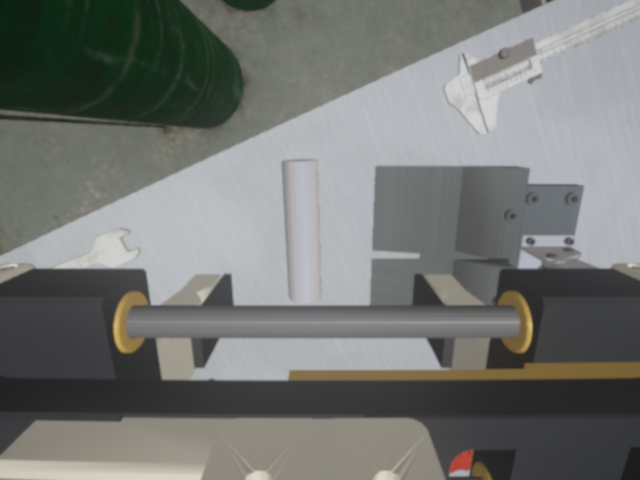

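Call:
{"op": "send_rows", "data": {"steps": [{"dp": [0,0,50],"roll": 0,"jaw": 100},{"dp": [0,0,95],"roll": 0,"jaw": 100},{"dp": [0,0,125],"roll": 0,"jaw": 100},{"dp": [0,0,135],"roll": 0,"jaw": 100},{"dp": [0,3,135],"roll": 0,"jaw": 100}]}}

```text
time_s: 3.32
tcp_pos: [0.6164, 0.0022, 0.0307]
eef_rot: [-180.0, -0.1, -23.4]
contact_force: [0.5, 0.7, 0.6]
gripper_width: 0.0878
gripper_force: 0.0
```

```bash
python3 -c "
from h import *
where()"
```

```text
t 3.325 tcp [0.6164 0.0022 0.0307] rot [-1.80e+02 -1.00e-01 -2.34e+01] fix mm [ 26.4 119.3] j [ 18.  27. -21.   0. -43.  48.] F [0.5 0.7 0.6]
```

Call:
{"op": "send_rows", "data": {"steps": [{"dp": [0,6,0],"roll": 0,"jaw": 100},{"dp": [0,12,-1],"roll": 0,"jaw": 100},{"dp": [0,17,-2],"roll": 0,"jaw": 100},{"dp": [0,22,-3],"roll": 0,"jaw": 100},{"dp": [0,27,-4],"roll": 0,"jaw": 100}]}}

```text
time_s: 3.95
tcp_pos: [0.6051, -0.0233, 0.0338]
eef_rot: [-180.0, -0.0, -23.4]
contact_force: [0.3, 0.3, -0.0]
gripper_width: 0.0875
gripper_force: 0.2
```

Call:
{"op": "send_rows", "data": {"steps": [{"dp": [0,5,-1],"roll": 0,"jaw": 100},{"dp": [0,10,-2],"roll": 0,"jaw": 100},{"dp": [0,14,-2],"roll": 0,"jaw": 100},{"dp": [0,16,-2],"roll": 0,"jaw": 100},{"dp": [0,16,-2],"roll": 0,"jaw": 100}]}}

```text
time_s: 4.58
tcp_pos: [0.5986, -0.0378, 0.0354]
eef_rot: [180.0, 0.0, -23.4]
contact_force: [0.1, -0.5, 0.1]
gripper_width: 0.0875
gripper_force: 0.0
```

```bash
python3 -c "
from h import *
where(); c=snap('wrist','w2'); cv2.imwrite('pics/w2c.png',c['image'][100:400,150:550]) "
```

```text
t 4.575 tcp [ 0.5986 -0.0378  0.0354] rot [180.    0.  -23.4] fix mm [26.  75.5] j [ 15.  25. -23.  -0. -42.  52.] F [ 0.1 -0.5  0.1]
```

View pics/w2.png

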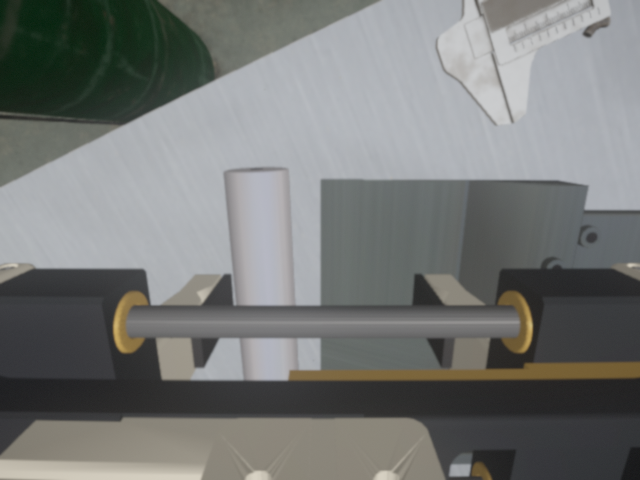

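```bash
python3 -c "
from h import *
c=load('w2')
for p in [(257,172),(271,375),(321,180),(322,365)]:
  z=.015 if p[0]<300 else 0
  w=ray(c,p,z); print(w, F.T@(w[:2]-O)*1e3)
to([*(F@np.array([.026,.080])+O),.12],-23.54)
"
```

```text
[ 0.66300932 -0.03291087  0.015     ] [ 83.1187247  105.68041933]
[0.56236417 0.00841716 0.015     ] [-25.65686251 103.37260343]
[ 0.64643659 -0.05775207  0.        ] [77.84645513 76.28749973]
[ 5.47334245e-01 -1.52613417e-02  2.77555756e-17] [-29.97907697  75.66180264]
dp [  0.   -4.4 -84.6] roll 0.002
```

Call:
{"op": "send_rows", "data": {"steps": [{"dp": [0,-2,-25],"roll": 0,"jaw": 100},{"dp": [0,-8,-70],"roll": 0.1,"jaw": 100},{"dp": [0,-30,-90],"roll": 0.28,"jaw": 85},{"dp": [-3,-64,-90],"roll": 0.46,"jaw": 70},{"dp": [-3,-64,-90],"roll": 0.64,"jaw": 57}]}}

```text
time_s: 5.25
tcp_pos: [0.6223, 0.0244, 0.1259]
eef_rot: [-179.9, -0.0, -60.3]
contact_force: [0.0, -0.5, -0.3]
gripper_width: 0.0631
gripper_force: 0.0
```

```bash
python3 -c "
from h import *
where(); to([*(F@np.array([.023,.140])+O),.12],-113.54); to([*(F@np.array([.023,.140])+O),.024],-113.54)
"
```

```text
t 5.25 tcp [0.6223 0.0244 0.1259] rot [-179.9   -0.   -60.3] fix mm [ 22.9 141.9] j [ 20.  21. -15.  -0. -54.  10.] F [ 0.  -0.5 -0.3]
dp [1.2 1.5 5.9] roll 0.929
dp [  1.2   1.5 101.9] roll 0.929
```

Call:
{"op": "send_rows", "data": {"steps": [{"dp": [0,0,0],"roll": 0.18,"jaw": 57},{"dp": [0,0,0],"roll": 0.36,"jaw": 57},{"dp": [0,0,0],"roll": 0.54,"jaw": 57},{"dp": [0,0,0],"roll": 0.72,"jaw": 57},{"dp": [0,0,0],"roll": 0.91,"jaw": 57}]}}

```text
time_s: 5.88
tcp_pos: [0.6214, 0.0225, 0.1254]
eef_rot: [180.0, -0.0, -112.4]
contact_force: [0.3, -0.0, 0.2]
gripper_width: 0.05
gripper_force: 0.0
```

```bash
python3 -c "
from h import *
where(); to([*(F@np.array([.023,.140])+O),.024],-113.54)
"
```

```text
t 5.875 tcp [0.6214 0.0225 0.1254] rot [ 180.    -0.  -112.4] fix mm [ 22.8 139.8] j [ 20.  21. -15.  -0. -54. -42.] F [ 0.3 -0.   0.2]
dp [ -0.2  -0.2 101.4] roll 0.019
```

Call:
{"op": "send_rows", "data": {"steps": [{"dp": [0,0,40],"roll": 0.02,"jaw": 57},{"dp": [0,0,75],"roll": 0.02,"jaw": 57},{"dp": [0,0,95],"roll": 0.02,"jaw": 57},{"dp": [0,0,102],"roll": 0.02,"jaw": 57},{"dp": [4,0,102],"roll": 0.02,"jaw": 57}]}}

```text
time_s: 6.5
tcp_pos: [0.62, 0.0187, 0.0235]
eef_rot: [180.0, -0.0, -113.2]
contact_force: [0.2, 0.7, 1.1]
gripper_width: 0.0497
gripper_force: 0.0
```

```bash
python3 -c "
from h import *
where()
"
```

```text
t 6.5 tcp [0.62   0.0187 0.0235] rot [ 180.    -0.  -113.2] fix mm [ 23.1 135.8] j [ 20.  28. -20.   0. -42. -43.] F [0.2 0.7 1.1]
```

Call:
{"op": "send_rows", "data": {"steps": [{"dp": [7,0,0],"roll": 0,"jaw": 57},{"dp": [14,0,0],"roll": 0,"jaw": 57},{"dp": [21,0,0],"roll": 0,"jaw": 57},{"dp": [28,0,0],"roll": 0,"jaw": 57},{"dp": [35,0,-1],"roll": 0,"jaw": 57}]}}

```text
time_s: 7.12
tcp_pos: [0.6071, -0.0134, 0.0252]
eef_rot: [-179.9, 0.1, -113.2]
contact_force: [2.4, 4.8, 3.6]
gripper_width: 0.0498
gripper_force: 2.0
```

Call:
{"op": "send_rows", "data": {"steps": [{"dp": [6,0,-1.5],"roll": 0,"jaw": 57},{"dp": [12,0,-3],"roll": 0,"jaw": 57},{"dp": [18,0,-4.5],"roll": 0,"jaw": 57},{"dp": [24,0,-6],"roll": 0,"jaw": 57},{"dp": [28,0,-7],"roll": 0,"jaw": 57}]}}

```text
time_s: 7.75
tcp_pos: [0.5948, -0.0397, 0.0316]
eef_rot: [180.0, -0.0, -113.2]
contact_force: [2.0, 4.8, 1.6]
gripper_width: 0.0501
gripper_force: 2.0
```

```bash
python3 -c "
from h import *
where(); snap('top','t2'); c=snap('scene','s2'); w=snap('wrist','w3')
q=load('top0')['image']*0
a=cv2.resize(load('t2')['image'][190:330,285:445],(400,350),interpolation=cv2.INTER_CUBIC)
b=cv2.resize(c['image'][220:380,290:470],(400,350),interpolation=cv2.INTER_CUBIC)
d=cv2.resize(w['image'],(400,300))
cv2.imwrite('pics/m1.png',np.vstack([np.hstack([a,b])[:300], np.hstack([d,np.zeros_like(d)])]))
"
```

```text
t 7.75 tcp [ 0.5948 -0.0397  0.0316] rot [ 180.    -0.  -113.2] fix mm [23.3 72.2] j [ 15.  25. -23.  -0. -42. -38.] F [2.  4.8 1.6]
```

View pics/m1.png

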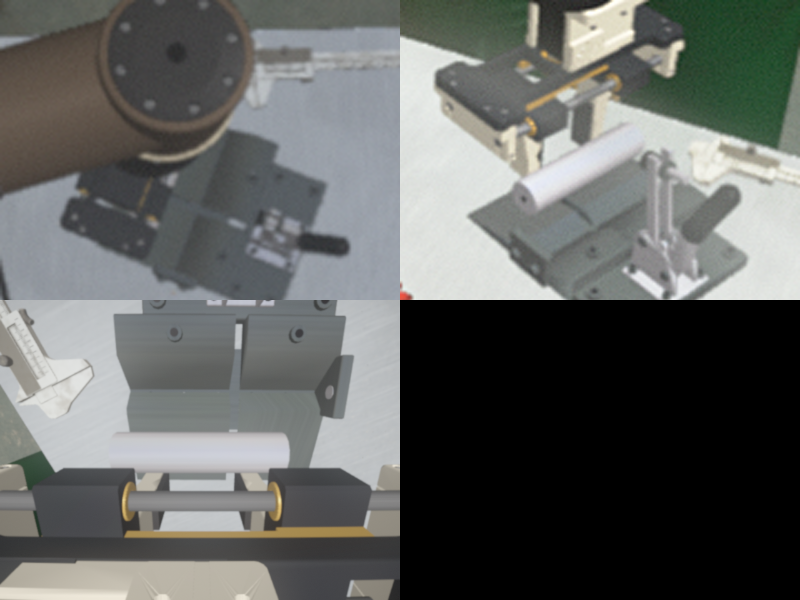

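Call:
{"op": "send_rows", "data": {"steps": [{"dp": [6,0,-1.5],"roll": 0,"jaw": 57},{"dp": [12,0,-3],"roll": 0,"jaw": 57},{"dp": [17,0,-4],"roll": 0,"jaw": 57},{"dp": [22,0,-5],"roll": 0,"jaw": 57},{"dp": [26,0,-6],"roll": 0,"jaw": 57}]}}

```text
time_s: 8.52
tcp_pos: [0.5843, -0.0636, 0.0375]
eef_rot: [180.0, -0.0, -113.2]
contact_force: [0.9, 2.3, 1.2]
gripper_width: 0.0504
gripper_force: 0.8
```

Call:
{"op": "send_rows", "data": {"steps": [{"dp": [3,0,0],"roll": 0,"jaw": 57},{"dp": [6,0,0],"roll": 0,"jaw": 57},{"dp": [9,0,0],"roll": 0,"jaw": 57},{"dp": [12,0,0],"roll": 0,"jaw": 57},{"dp": [14,0,0],"roll": 0,"jaw": 57}]}}

```text
time_s: 9.15
tcp_pos: [0.5792, -0.0762, 0.0375]
eef_rot: [180.0, -0.0, -113.2]
contact_force: [1.1, 0.5, -0.3]
gripper_width: 0.0502
gripper_force: 0.0
```

```bash
python3 -c "
from h import *
where(); c=snap('scene','s3'); w=snap('wrist','w4')
b=cv2.resize(c['image'][220:380,290:470],(400,350),interpolation=cv2.INTER_CUBIC)
d=cv2.resize(w['image'],(400,300))
cv2.imwrite('pics/m2.png',np.hstack([d,b[:300]]))
"
```

```text
t 9.15 tcp [ 0.5792 -0.0762  0.0375] rot [ 180.    -0.  -113.2] fix mm [23.5 32.5] j [ 12.  24. -24.  -0. -42. -35.] F [ 1.1  0.5 -0.3]
```

View pics/m2.png

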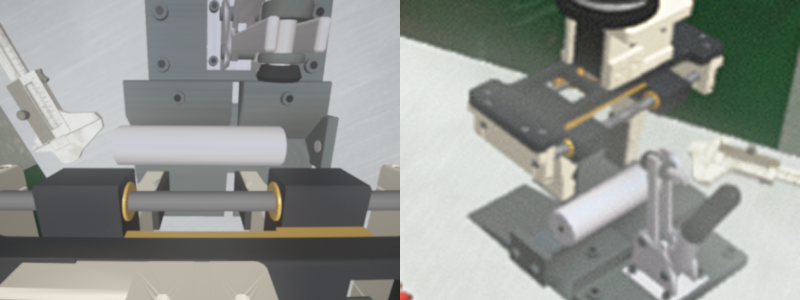

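```bash
python3 -c "
from h import *
c=load('w4')
for p in [(184,234),(457,234)]:
  w=ray(c,p,.022); print(F.T@(w[:2]-O)*1e3)
for x in (.112,): 
  for z in(.1,.036): to([*(F@np.array([x,.007])+O),z],-113.54)
"
```

```text
[88.54559867  3.64161994]
[-39.34379275   3.04585306]
dp [ 26.  -88.3 -62.5] roll 0.005
dp [ 26.  -88.3   1.5] roll 0.005
```

Call:
{"op": "send_rows", "data": {"steps": [{"dp": [-6,0,-20],"roll": 0,"jaw": 57},{"dp": [-6,0,-62],"roll": 0,"jaw": 30},{"dp": [0,-50,-62],"roll": 0,"jaw": 0},{"dp": [26,-95,-62],"roll": 0,"jaw": 0},{"dp": [26,-95,-45],"roll": 0.005,"jaw": 0}]}}

```text
time_s: 9.88
tcp_pos: [0.659, -0.1397, 0.0831]
eef_rot: [-179.8, 0.1, -113.6]
contact_force: [-0.3, 0.3, -0.8]
gripper_width: 0.0153
gripper_force: 0.0
```

Call:
{"op": "send_rows", "data": {"steps": [{"dp": [0,0,0],"roll": 0,"jaw": 0},{"dp": [0,0,25],"roll": 0,"jaw": 0},{"dp": [0,0,44],"roll": 0,"jaw": 0},{"dp": [0,0,46],"roll": 0,"jaw": 0},{"dp": [0,0,46],"roll": 0,"jaw": 0}]}}

```text
time_s: 10.5
tcp_pos: [0.6566, -0.1371, 0.037]
eef_rot: [-180.0, -0.0, -113.5]
contact_force: [-0.0, 0.1, 0.8]
gripper_width: 0.0
gripper_force: 0.0
```

```bash
python3 -c "
from h import *
where()
"
```

```text
t 10.5 tcp [ 0.6566 -0.1371  0.037 ] rot [-180.    -0.  -113.5] fix mm [118.8   7.5] j [  5.  30. -13.   0. -47. -28.] F [-0.   0.1  0.8]
```

Call:
{"op": "send_rows", "data": {"steps": [{"dp": [0,5,3],"roll": 0,"jaw": 0},{"dp": [0,10,4],"roll": 0,"jaw": 0},{"dp": [0,15,4],"roll": 0,"jaw": 0},{"dp": [0,20,4],"roll": 0,"jaw": 0},{"dp": [0,25,4],"roll": 0,"jaw": 0}]}}

```text
time_s: 11.12
tcp_pos: [0.6339, -0.1274, 0.033]
eef_rot: [-179.9, 0.0, -113.5]
contact_force: [2.4, -1.1, 0.5]
gripper_width: 0.0009
gripper_force: 1.4
```

Call:
{"op": "send_rows", "data": {"steps": [{"dp": [0,4,0],"roll": 0,"jaw": 0},{"dp": [0,8,0],"roll": 0,"jaw": 0},{"dp": [0,10,0],"roll": 0,"jaw": 0},{"dp": [0,12,0],"roll": 0,"jaw": 0},{"dp": [0,13,0],"roll": 0,"jaw": 0}]}}

```text
time_s: 11.75
tcp_pos: [0.6219, -0.1222, 0.0328]
eef_rot: [-180.0, 0.0, -113.5]
contact_force: [3.8, -1.6, 2.3]
gripper_width: 0.0002
gripper_force: 2.1
```

```bash
python3 -c "
from h import *
where()
"
```

```text
t 11.75 tcp [ 0.6219 -0.1222  0.0328] rot [-180.     0.  -113.5] fix mm [81.1  7.4] j [  7.  28. -18.   0. -44. -30.] F [ 3.8 -1.6  2.3]
```

Sliding force is about 4 N. I'll continue in 1 mm steps until the force jumps at the stop.

Call:
{"op": "send_rows", "data": {"steps": [{"dp": [0,1,0],"roll": 0,"jaw": 0},{"dp": [0,2,0],"roll": 0,"jaw": 0},{"dp": [0,3,0],"roll": 0,"jaw": 0},{"dp": [0,3,0],"roll": 0,"jaw": 0}]}}

```text
time_s: 12.25
tcp_pos: [0.6186, -0.1209, 0.0325]
eef_rot: [180.0, 0.0, -113.5]
contact_force: [3.9, -0.2, 2.3]
gripper_width: 0.0002
gripper_force: 1.8
```

Call:
{"op": "send_rows", "data": {"steps": [{"dp": [0,1,0],"roll": 0,"jaw": 0},{"dp": [0,2,0],"roll": 0,"jaw": 0},{"dp": [0,2,0],"roll": 0,"jaw": 0}]}}

```text
time_s: 12.62
tcp_pos: [0.6167, -0.1202, 0.0325]
eef_rot: [180.0, -0.0, -113.5]
contact_force: [3.4, -0.5, 1.3]
gripper_width: 0.0003
gripper_force: 1.7
```

Call:
{"op": "send_rows", "data": {"steps": [{"dp": [0,1,0],"roll": 0,"jaw": 0},{"dp": [0,2,0],"roll": 0,"jaw": 0},{"dp": [0,2,0],"roll": 0,"jaw": 0}]}}

```text
time_s: 13.0
tcp_pos: [0.6148, -0.1194, 0.0325]
eef_rot: [180.0, -0.0, -113.5]
contact_force: [2.6, -0.4, 0.9]
gripper_width: 0.0002
gripper_force: 1.5
```

```bash
python3 -c "
from h import *
where(); c=snap('scene','s4'); w=snap('wrist','w5')
b=cv2.resize(c['image'][260:380,310:450],(400,343),interpolation=cv2.INTER_CUBIC)
d=cv2.resize(w['image'][150:450,300:640],(400,353),interpolation=cv2.INTER_CUBIC)[:343]
cv2.imwrite('pics/m3.png',np.hstack([d,b]))
"
```

```text
t 13.0 tcp [ 0.6148 -0.1194  0.0325] rot [ 180.    -0.  -113.5] fix mm [73.5  7.2] j [  7.  27. -19.  -0. -44. -30.] F [ 2.6 -0.4  0.9]
```

View pics/m3.png

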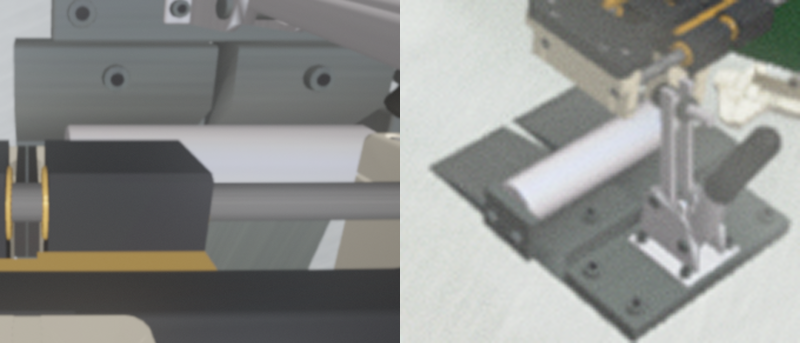

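Call:
{"op": "send_rows", "data": {"steps": [{"dp": [0,1,0],"roll": 0,"jaw": 0},{"dp": [0,2,0],"roll": 0,"jaw": 0},{"dp": [0,3,0],"roll": 0,"jaw": 0},{"dp": [0,3,0],"roll": 0,"jaw": 0}]}}

```text
time_s: 13.6
tcp_pos: [0.614, -0.1186, 0.033]
eef_rot: [-179.8, 0.0, -113.5]
contact_force: [7.8, -3.5, -2.0]
gripper_width: 0.0006
gripper_force: 4.4
```

Call:
{"op": "send_rows", "data": {"steps": [{"dp": [0,1,0],"roll": 0,"jaw": 0},{"dp": [0,2,0],"roll": 0,"jaw": 0},{"dp": [0,2,0],"roll": 0,"jaw": 0}]}}

```text
time_s: 13.98
tcp_pos: [0.6141, -0.1181, 0.0338]
eef_rot: [-179.6, 0.1, -113.4]
contact_force: [12.3, -6.7, -1.9]
gripper_width: 0.0003
gripper_force: 6.6
```

```bash
python3 -c "
from h import *
where(); c=snap('scene','s5')
cv2.imwrite('pics/m4.png',cv2.resize(c['image'][300:370,320:420],(800,560),interpolation=cv2.INTER_CUBIC))
def P(f): w=F@(np.array(f[:2])/1e3)+O; return (proj(c,[*w,f[2]/1e3])[0]-[320,300])*8
print(P((-62,0,37)),P((58,0,37)),P((-62,-23,31)),P((-62,17,31)))
"
```

```text
t 13.975 tcp [ 0.6141 -0.1181  0.0338] rot [-1.796e+02  1.000e-01 -1.134e+02] fix mm [72.3  8.1] j [  7.  27. -20.   0. -43. -31.] F [12.3 -6.7 -1.9]
[246.46049537 214.74463526] [657.87260331 -29.71928885] [321.65752373 299.85771115] [190.22763901 190.03188784]
```

View pics/m4.png

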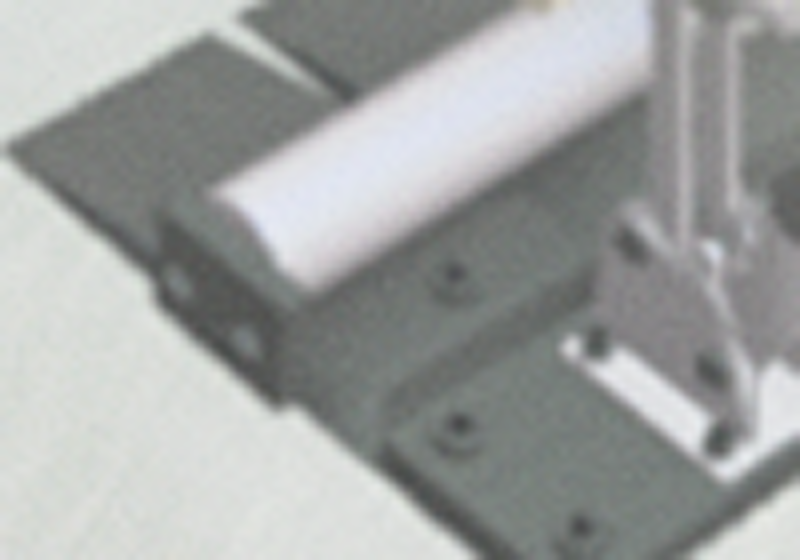

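Call:
{"op": "send_rows", "data": {"steps": [{"dp": [-2,-10,0],"roll": 0,"jaw": 0},{"dp": [-2,-20,-5],"roll": 0,"jaw": 0},{"dp": [-5,-20,-60],"roll": 0,"jaw": 0},{"dp": [-5,-20,-115],"roll": 0,"jaw": 0},{"dp": [-5,-20,-150],"roll": 0,"jaw": 0}]}}

```text
time_s: 14.65
tcp_pos: [0.6311, -0.121, 0.1854]
eef_rot: [-179.9, 0.0, -113.5]
contact_force: [1.2, -0.0, -0.2]
gripper_width: 0.0005
gripper_force: 0.0
```

```bash
python3 -c "
from h import *
where(); to([*(F@np.array([-.002,-.098])+O),.175],-113.54);to([*(F@np.array([-.002,-.098])+O),.135],-113.54)
"
```

```text
t 14.65 tcp [ 0.6311 -0.121   0.1854] rot [-179.9    0.  -113.5] fix mm [89.  12.2] j [  7.  20.  -8.   0. -62. -30.] F [ 1.2 -0.  -0.2]
dp [110.1  91.1  10.4] roll 0.0
dp [110.1  91.1  50.4] roll 0.0
```

Call:
{"op": "send_rows", "data": {"steps": [{"dp": [40,33,0],"roll": 0,"jaw": 0},{"dp": [80,66,0],"roll": 0,"jaw": 0},{"dp": [110,91,5],"roll": 0,"jaw": 0},{"dp": [110,91,10],"roll": 0,"jaw": 0}]}}

```text
time_s: 15.15
tcp_pos: [0.5007, -0.1863, 0.1729]
eef_rot: [179.9, 0.0, -113.6]
contact_force: [0.0, -0.6, -0.1]
gripper_width: 0.0004
gripper_force: 0.0
```

```bash
python3 -c "
from h import *
where(); c=snap('wrist','w6'); cv2.imwrite('pics/w6.png',c['image'])
"
```

```text
t 15.15 tcp [ 0.5007 -0.1863  0.1729] rot [ 179.9    0.  -113.6] fix mm [ -4.4 -99.8] j [  1.  11. -22.  -0. -57. -24.] F [ 0.  -0.6 -0.1]
```

View pics/w6.png

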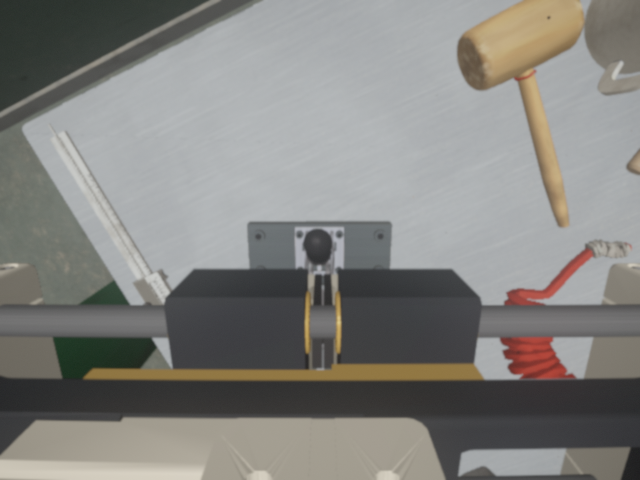

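Call:
{"op": "send_rows", "data": {"steps": [{"dp": [-3,-2,10],"roll": 0,"jaw": 0},{"dp": [-3,-2,25],"roll": 0,"jaw": 0},{"dp": [-3,-2,33],"roll": 0,"jaw": 0},{"dp": [-3,-2,33],"roll": 0,"jaw": 0}]}}

```text
time_s: 15.7
tcp_pos: [0.5061, -0.1832, 0.1383]
eef_rot: [179.9, -0.1, -113.5]
contact_force: [-0.1, -0.5, -0.4]
gripper_width: 0.0005
gripper_force: 0.0
```

Call:
{"op": "send_rows", "data": {"steps": [{"dp": [11,0,6],"roll": 0,"jaw": 0},{"dp": [21,0,15],"roll": 0,"jaw": 0},{"dp": [33,0,22],"roll": 0,"jaw": 0},{"dp": [44,0,31],"roll": 0,"jaw": 0},{"dp": [52,0,41],"roll": 0,"jaw": 0}]}}

```text
time_s: 16.32
tcp_pos: [0.4852, -0.2321, 0.098]
eef_rot: [180.0, -0.0, -113.6]
contact_force: [0.3, -1.2, 0.7]
gripper_width: 0.0005
gripper_force: 0.6
```

Call:
{"op": "send_rows", "data": {"steps": [{"dp": [8,0,12],"roll": 0,"jaw": 0},{"dp": [13,0,24],"roll": 0,"jaw": 0},{"dp": [17,0,36],"roll": 0,"jaw": 0},{"dp": [18,0,42],"roll": 0,"jaw": 0},{"dp": [18,0,44],"roll": 0,"jaw": 0}]}}

```text
time_s: 16.95
tcp_pos: [0.4791, -0.2478, 0.0575]
eef_rot: [-179.9, -0.1, -113.4]
contact_force: [-13.8, 8.7, 49.1]
gripper_width: 0.001
gripper_force: 24.1
```

```bash
python3 -c "
from h import *
where()"
```

```text
t 16.95 tcp [ 0.4791 -0.2478  0.0575] rot [-1.799e+02 -1.000e-01 -1.134e+02] fix mm [   0.3 -164.8] j [ -6.  19. -29.   0. -42. -17.] F [-13.8   8.7  49.1]
```

Call:
{"op": "send_rows", "data": {"steps": [{"dp": [0,0,0],"roll": 0,"jaw": 0},{"dp": [0,0,0],"roll": 0,"jaw": 0},{"dp": [0,0,-10],"roll": 0,"jaw": 0},{"dp": [0,0,-60],"roll": 0,"jaw": 0},{"dp": [0,0,-110],"roll": 0,"jaw": 0}]}}

```text
time_s: 17.58
tcp_pos: [0.4782, -0.2473, 0.1651]
eef_rot: [179.9, -0.0, -113.5]
contact_force: [1.5, 0.9, -0.5]
gripper_width: 0.0005
gripper_force: 0.0
```

```bash
python3 -c "
from h import *
where(); c=snap('scene','s6')
cv2.imwrite('pics/m5.png',cv2.resize(c['image'][240:390,310:470],(800,600),interpolation=cv2.INTER_CUBIC))
"
```

```text
t 17.575 tcp [ 0.4782 -0.2473  0.1651] rot [ 179.9   -0.  -113.5] fix mm [  -0.7 -164.7] j [ -6.  11. -23.  -0. -56. -17.] F [ 1.5  0.9 -0.5]
```

View pics/m5.png

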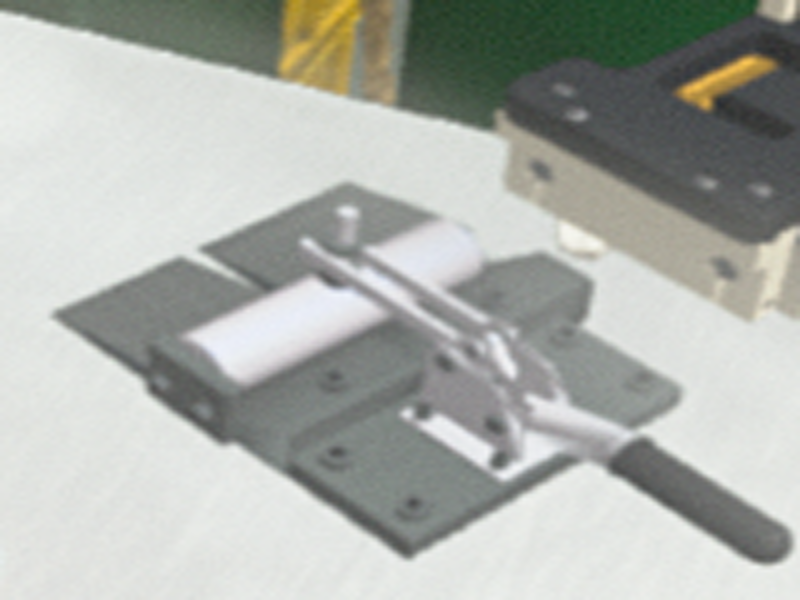

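```bash
python3 -c "
from h import *
print(r.close_job())"
```

```text
the job is handed in; nothing more can be done
None
```

The bar was rolled up the lead-in into the V and pushed against the end stop. The clamp handle is fully down with its arm on the bar, and the job was handed in at about 17.6 s. The last picture shows this state, but closing the job gave no verdict.

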